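# Lock the coal-sample case with its key

### The job

Lock the sample case: lift the key from its stand, put it into the lock barrel and, pressing only lightly, turn it gently back and forth until you feel it drop into the hidden keyway, then push it fully home before turning the lock. Turn the key clockwise until the locking tongue has swung right across the lid to its stop, and let go, leaving the key standing in the lock. Work the tongue only through the key, never force the key, and leave the tin, jar and brush where they are.

Things in the scene. Friction and masses are not known exactly. Their poses are not given: they have to be found in the camera images.
- key: Loose plain steel key, 0.11 kg, 93 mm tall, upright. Origin at its blade's bottom centre, z up. From the bottom: flat blade 24 (x) x 6 mm (y), z 0-13; barrel z 13-32, 19 mm diameter widening to 24.2 mm by z 17; flange 40 mm diameter, z 33-37; shank 10 mm diameter, z 37-61; flat bow to grip, 44 (x) x 10 mm (y), z 61-93. A half turn about z makes no difference.
- stand: Fixed grey plastic key stand: block 70 x 70 x 50 mm high on a foot 110 x 90 x 6 mm. Origin at the underside centre, z up. The key stands in its central 29 mm square hole, 45 mm deep, with the flange on the block's top and the blade end 17 mm above the table; it lifts straight out.
- case: Fixed grey steel sample case, aluminium lid (top 66 mm above the table; spans x 47 to 243, y -98 to 98 mm in its frame) and before it the upright steel lock barrel, 48 mm diameter, 80 mm high. Origin on the table on the barrel's axis, z up, x from the barrel towards the case. A steel stop lug stands on the lid at x 75, y -26 mm, up to 82 mm high.
- lock_mouth (a point): Centre of the lock barrel's open mouth, at the rim, 80 mm above the table; axes as the case's. The mouth is a funnel 37 mm wide narrowing to a 26.6 mm bore within 5 mm. A soft black dust brush inside hides the core and gives no resistance.
- core_top (a point): Point on the lock axis 18 mm below the rim: top of the core, where the blade end first meets resistance. The core yields down at 0.7 N/mm (2.5 N to start) for 7 mm, then is solid. Its slot, 8.4 mm wide, 12 mm deep, takes the blade only within about 0.1 rad. While the tongue is at 0 the slot lies along the case's x, turned by a hidden angle of up to 0.6 rad either way, new each time.
- key_home (a point): Point on the lock axis 30 mm below the rim: the blade end's place when the key is fully home (flange 3 mm above the rim, still springy below). When the blade finds the slot, the core springs up round it and the push on the key falls away; the key then sinks freely to here. At a wrong angle it stops solid at 25 mm.
- tongue (a joint): Angle of the locking tongue, rad: 0 open (at the start, pointing 0.9 rad to the left of the case's x), growing clockwise seen from above, 0.9 at its stop (locked, along the case's x over the lid beside the lug). It turns with the core's slot (0.1 rad of play and a torsion buffer of 1.1 N m/rad, which softens the stop), against 0.07 N m of friction, and stays where it is left.
- tongue_tip (a point): Upper side of the free end of the flat dark steel tongue, 94 mm from the lock axis, 74 mm above the table; the tongue is 18 mm wide and 6 mm thick and comes from a dark ring around the lock barrel. Its x points outward along the tongue.
- tin: Bystander: loose open steel sample tin, 130 x 90 x 35 mm, origin at its underside centre.
- jar: Bystander: loose white plastic jar, 60 mm diameter, 85 mm high, origin at its underside centre.
- brush: Bystander: loose hand brush lying on the table, origin at the underside of its middle.

How it is judged:
By the outcome, as a careful person would: the job done as asked, in the order asked, and still so for the second after the job is handed in, with the robot touching nothing.
It also fails if it takes over 72 s, if anything falls off the work surface, if the arm or the gripper's body presses on something with over 40 N, if the wrist force passes 120 N, or if a joint passes its speed limit or range.

### The arm

A 6-joint arm with a two-finger parallel gripper is mounted at the origin on the work surface. World frame = base frame: x ahead of the robot, y to its left, z up, the work surface at z = 0. Lengths are in m, angles in degrees, forces in N, time in s.
With the tool pointing down it reaches from about 0.4 to 0.825 m from the base axis. Payload 7 kg.
Tool frame: the origin (TCP) lies between the finger pads; the fingertips stand 22 mm ahead of it and the grasp point (between the pads) lies 3 mm ahead of it; z points along the fingers, y is the line along which they close (so a half turn about z gives the same grasp; the last joint's range is limited). The gripper opens to 88 mm and grips with 3 to 60 N. Pads are 19 mm wide; open, the fingers measure 130 mm over their backs; the gripper's body (78 mm by 193 mm) begins 47 mm behind the grasp point.
Start: joints at [80.678, 20.546, 0.682, 0, -70.136, -16.507], TCP at [0.294, 0.608, 0.249] pointing down, gripper open.
Joint ranges: [-176.03, 176.03], [-82.01, 121.73], [-58.28, 71.71], [-173.87, 95.51], [-174.79, -0.11], [-173.66, 173.66]. Speed limits (degrees/s): [136.94, 136.94, 172.46, 180, 180, 180].

### API

Orientations are given as [roll, pitch, yaw] about the fixed x, y, z axes, in that order (R = Rz(yaw) Ry(pitch) Rx(roll)).
In Python, from plant import ctrl gives the robot as it stands.
- The arm moves only by the tool apply_moves, never from a script. Its argument "targets" is a list of rows, each an object with "travel": the shift along the tool's x, y, z in mm, a list of three; "roll": the turn about the tool's z in degrees; "jaw": the finger opening in mm, from 0 to 87.6. In form: [{"travel": [tx, ty, tz], "roll": roll, "jaw": jaw}, ...]. A call has 1 to 10 rows; each row shifts and turns the commanded pose from where the row before left it, along the tool's axes as they then stand; what a row does not reach is not made up. A row lasts 1/10 s, in which the tool goes at most 50 mm and 8.59 degrees, less where a joint would pass 70% of its speed; a pose out of reach is approached as far as the arm can. A call with a gripper value outside its range is refused whole. The fingers move at their own pace and stop on an object; the grip force is fixed at half the most. Time passes only in rows, so rows that do not move let the fingers close. It gives the time, the measured TCP pose, the force, the opening and the grip force at its end, in the units of the state.
- ctrl.get_obs(): the state, without advancing time (a new reading comes with each control period).
- ctrl.snapshot(name): name is "side" or "top"; returns the picture (400x640x3 uint8, red, green, blue); there is no depth.
- ctrl.calibration(name): a dict with "K" (3x3 intrinsics, pixels), "dist_coeffs" ([k1, k2, p1, p2, k3] as OpenCV has them; the pictures are not rectified), "extrinsics" (4x4, takes a point from camera to world coordinates). Camera axes: x right, y down, z forward; pixel columns grow to the right and rows downward; lengths in m; the calibration is good to about 2 mm. A picture is of the moment at which its call begins. calibration takes no time and is no camera call.
- ctrl.close_job(): hands the job in; it is judged then, once.
The state is a dict: "clock": time; "joint_pos": joint angles; "qvel": joint speeds; "tau": joint torques, N m; "tool_pos": TCP position; "orientation": TCP orientation; "force": force on the tool from outside, world axes, zero at the start; "moment": the same for the moment, N m; "opening": finger opening in m; "gripper_force": force on a finger pad.
Only numpy, scipy, OpenCV 4.12 (cv2) and the standard library are available. Lean on these libraries where they do the work, as an engineer would, in place of code of your own. Each camera call takes 0.05 s, during which the arm holds its last target. There are 200 camera calls.

## Working session

There is one attempt and no reset: what is moved stays moved. The work goes in short steps, Python scripts to look and compute and a tool call to move; the robot and the scene stay as the last step left them, time stands still between calls to the robot, and variables do not carry over. Pictures are saved under pics/ and viewed, at most 10 in all, crops included, and the job is handed in when it is done.

Besides the shell and the picture viewer there is one more tool, called after "Emit:" by a JSON object that holds its "name" and its "arguments", one argument or row to a line. apply_moves: Moves the arm, as the interface text tells. Its arguments: {"type":"object","properties":{"targets":{"type":"array","items":{"type":"object","properties":{"travel":{"type":"array","items":{"type":"number"}},"roll":{"type":"number"},"jaw":{"type":"number"}}}}},"required":["targets"]}

```bash
mkdir -p pics
python3 - <<'E'
from plant import ctrl
import cv2
for n in("side","top"):
    cv2.imwrite(f"pics/{n}0.png",ctrl.snapshot(n)[:,:,::-1]); c=ctrl.calibration(n); print(n,c)
o=ctrl.get_obs();print(o)
E
```

```text
side {'K': array([[371.91674515,   0.        , 321.15761334],
       [  0.        , 371.91674515, 192.30891878],
       [  0.        ,   0.        ,   1.        ]]), 'dist_coeffs': array([0.01465713, 0.        , 0.        , 0.        , 0.        ]), 'extrinsics': array([[-0.96909606, -0.16347469,  0.18473998,  0.42545482],
       [-0.24665956,  0.6316759 , -0.73494531,  0.56743439],
       [ 0.00344917, -0.75780049, -0.65247722,  0.64190476],
       [ 0.        ,  0.        ,  0.        ,  1.        ]])}
top {'K': array([[448.56307905,   0.        , 330.13346816],
       [  0.        , 448.56307905, 201.33256013],
       [  0.        ,   0.        ,   1.        ]]), 'dist_coeffs': array([-0.01735241,  0.        ,  0.        ,  0.        ,  0.        ]), 'extrinsics': array([[ 0.00754624, -0.99822507,  0.05907424,  0.50208961],
       [-0.99982204, -0.00651048,  0.01770606, -0.07255375],
       [-0.01729003, -0.05919734, -0.99809655,  1.16908149],
       [ 0.        ,  0.        ,  0.        ,  1.        ]])}
{'clock': 0.1, 'joint_pos': array([ 8.06766037e+01,  2.05886228e+01,  6.37156627e-01, -1.93765780e-02,
       -7.01363784e+01, -1.65079300e+01]), 'qvel': array([-0.03035371, -0.05646672,  0.09673025,  0.0129764 ,  0.0354016 ,
        0.05137804]), 'tau': array([-1.98305199e-03, -5.84161627e+01,  2.93750256e+01,  7.01553494e+00,
        1.01956030e-02, -4.92726917e-05]), 'tool_pos': array([0.29393461, 0.60716523, 0.24768244]), 'orientation': array([ 1.79910600e+02, -7.49829199e-03, -2.58379182e+01]), 'force': array([-0.02216334, -0.76011985,  1.32478211]), 'moment': array([-0.00706867,  0.00993495, -0.0323911 ]), 'gripper_force': 0.0, 'opening': 0.08768052718756371}
```

View pics/top0.png

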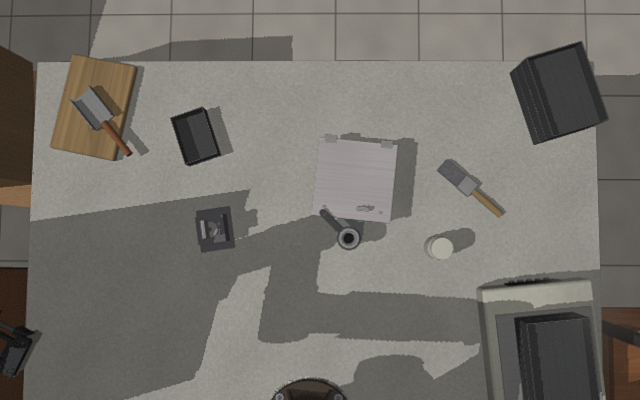

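View pics/side0.png

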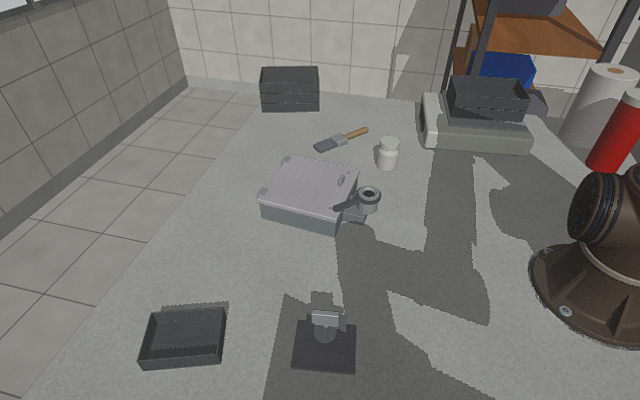

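The top view shows the stand and key at about (214,229), the lock barrel at (348,238) and the tongue reaching to (322,211). The side view has the key bow at about (325,318) and the lock mouth at (371,193). Next I'll enlarge these areas.

Run:
```python
import cv2,numpy as np
t=cv2.imread("pics/top0.png");s=cv2.imread("pics/side0.png")
def c(im,x,y,w=80,h=60): return cv2.resize(im[y:y+h,x:x+w],(400,300),interpolation=cv2.INTER_CUBIC)
m=np.vstack([np.hstack([c(t,175,200),c(t,308,195)]),np.hstack([c(s,285,285,),c(s,325,170)])])
m=np.clip(m.astype(float)*1.3,0,255).astype(np.uint8)
cv2.imwrite("pics/m.png",m)
```

```text
(no output)
```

View pics/m.png

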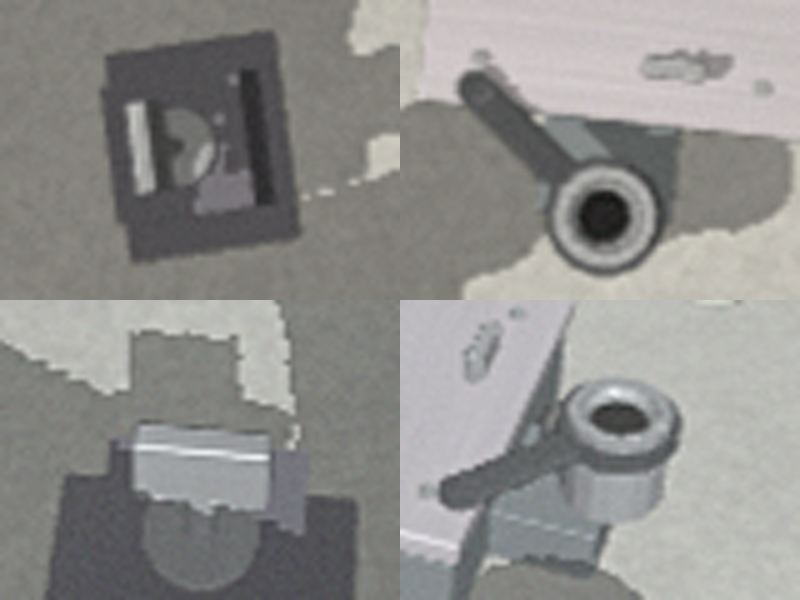

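The crops show the bow top in the top view centred at about (203,229.4), a 4x18 px strip. The lock rim is centred at about (349,238.2). In the side view the bow top is at about (325.4,313.2).

```bash
cat > h.py <<'E'
import cv2,numpy as np
from plant import ctrl
def ray(n,p):
    c=ctrl.calibration(n);u=cv2.undistortPoints(np.array([[p]],float),c["K"],c["dist_coeffs"])[0,0]
    E=c["extrinsics"];return E[:3,3],E[:3,:3]@np.r_[u,1]
def plane(n,p,z):
    o,d=ray(n,p);return o+d*(z-o[2])/d[2]
def tri(pt,ps):
    (a,d),(b,e)=ray("top",pt),ray("side",ps)
    d/=np.linalg.norm(d);e/=np.linalg.norm(e)
    s,t=np.linalg.lstsq(np.c_[d,-e],b-a,rcond=None)[0]
    return (a+s*d+b+t*e)/2,np.linalg.norm(a+s*d-b-t*e)
E
python3 - <<'E'
from h import *
np.set_printoptions(precision=4,suppress=True)
t=cv2.imread("pics/top0.png");s=cv2.imread("pics/side0.png")
g=cv2.cvtColor(t,cv2.COLOR_BGR2GRAY);gs=cv2.cvtColor(s,cv2.COLOR_BGR2GRAY)
def rects(g,x,y,w,h,lo,hi,n,z,amin=20):
    m=np.zeros_like(g);m[y:y+h,x:x+w]=cv2.inRange(g,lo,hi)[y:y+h,x:x+w]
    for c in cv2.findContours(m,cv2.RETR_EXTERNAL,cv2.CHAIN_APPROX_NONE)[0]:
        if cv2.contourArea(c)<amin: continue
        r=cv2.minAreaRect(c);b=np.array([plane(n,p,z)[:2] for p in cv2.boxPoints(r)])
        e=b[1]-b[0],b[2]-b[1]
        print(n,r,'ctr',b.mean(0),[(np.linalg.norm(v),np.degrees(np.arctan2(v[1],v[0]))) for v in e])
print("bow");rects(g,196,215,13,30,110,255,"top",.110)
print("lid");rects(g,305,130,100,95,145,255,"top",.066,500)
print("bow0",g[222:238:3,196:212])
print("bow tri",tri((203,229.4),(325.4,313.2)),plane("top",(203,229.4),.11),plane("side",(325.4,313.2),.11))
# lock hole + rim
for th in(40,):
    m=np.zeros_like(g);m[225:250,336:362]=(g[225:250,336:362]>95);
    print(m[225:250,336:362])
print("lock",plane("top",(349,238.2),.08))
print("lockside",plane("side",(325+222/5,170+121/5),.08))
print("tip",plane("top",(308+76/5,195+86/5),.074))
E
```

```text
bow
top ((202.75997924804688, 229.31996154785156), (17.253406524658203, 3.111269950866699), 81.8698959350586) ctr [0.4963 0.2479] [(np.float64(0.007429246524406443), np.float64(-81.47950074225213)), (np.float64(0.04095092979129055), np.float64(-170.45799832477854))]
lid
top ((354.5, 175.5), (91.0, 99.0), 90.0) ctr [ 0.6324 -0.1125] [(np.float64(0.24601353438819998), np.float64(-89.76858357609117)), (np.float64(0.22570166017630658), np.float64(179.85617164471833))]
bow0 [[ 61  61  61  66 105 144 136 122  66  48  48  60  79  86  86  86]
 [ 63  59  61  57  86 142 135 120  88  47  46  54  71  88  88  86]
 [ 77  58  59  59  80 125 135 129 116  58  49  52  51  51  53  65]
 [ 91  64  61  62  60  88 139 131 123  75  52  50  54  66  77  86]
 [ 98  71  62  60  60  86 139 130 122 105  55  50  50  69  91  86]
 [ 97  80  62  62  61  70 104 132 126 117  60  49  51  54  65  70]]
bow tri (array([0.4968, 0.2489, 0.105 ]), np.float64(0.0014828581623191677)) [0.4961 0.2473 0.11  ] [0.4969 0.252  0.11  ]
[[0 0 0 0 0 0 1 1 1 1 1 1 1 0 0 0 0 0 0 0 0 0 0 0 0 0]
 [0 0 0 0 0 0 0 1 1 0 0 0 0 0 0 0 0 0 0 0 0 0
[... 671 characters left out ...]
[0 0 0 1 1 1 0 0 0 0 0 0 0 0 0 0 0 0 1 1 1 1 1 0 0 0]
 [0 0 0 1 1 1 1 0 0 0 0 0 0 0 0 0 0 0 1 1 1 1 1 0 0 0]
 [1 0 0 1 1 1 1 0 0 0 0 0 0 0 0 0 0 0 1 1 1 1 1 0 0 1]
 [1 1 0 1 1 1 1 0 0 0 0 0 0 0 0 0 0 1 1 1 1 1 0 0 0 1]
 [1 1 1 0 1 1 1 1 1 0 0 0 0 0 0 1 1 1 1 1 1 1 0 0 1 1]
 [1 1 1 0 0 1 1 1 1 1 0 0 1 1 1 1 1 1 1 1 1 0 0 1 1 1]
 [1 1 1 1 0 0 1 1 1 1 1 1 1 1 1 1 1 1 1 1 0 0 1 1 1 1]
 [1 1 1 1 1 0 0 1 1 1 1 1 1 1 1 1 1 1 1 0 0 1 1 1 1 1]
 [1 1 1 1 1 1 0 0 0 1 1 1 1 1 1 1 1 0 0 0 1 1 1 1 1 1]
 [1 1 1 1 1 1 1 0 0 0 0 0 0 0 0 0 0 0 0 1 1 1 1 1 1 1]
 [1 1 1 1 1 1 1 1 1 1 0 0 0 0 0 0 1 1 1 1 1 1 1 1 1 1]]
lock [ 0.4775 -0.0996  0.08  ]
lockside [ 0.4753 -0.0869  0.08  ]
tip [ 0.5402 -0.0364  0.074 ]
```

```bash
cat >> h.py <<'E'
def proj(n,P):
    c=ctrl.calibration(n);W=np.linalg.inv(c["extrinsics"]);P=np.atleast_2d(P).astype(float)
    return cv2.projectPoints(P,cv2.Rodrigues(W[:3,:3])[0],W[:3,3],c["K"],c["dist_coeffs"])[0][:,0]
E
python3 - <<'E'
from h import *
np.set_printoptions(precision=4,suppress=True,linewidth=200)
t=cv2.imread("pics/top0.png");s=cv2.imread("pics/side0.png")
g=cv2.cvtColor(t,cv2.COLOR_BGR2GRAY);gs=cv2.cvtColor(s,cv2.COLOR_BGR2GRAY)
L=plane("top",(348.8,237.6),.08);print(L)
a=np.linspace(0,6.283,13)[:-1]
C=np.c_[L[0]+.024*np.cos(a),L[1]+.024*np.sin(a),0*a+.08]
def ov(im,n,C,x,y):
    cr=cv2.resize(im[y:y+60,x:x+80],(400,300),interpolation=cv2.INTER_CUBIC)
    for p in proj(n,C): cv2.circle(cr,tuple(int(round(v)) for v in ((p+.5)-[x,y])*5),2,(0,0,255),-1)
    return cr
B=plane("top",(202.8,229.4),.11);B[2]=.11;th=np.radians(9.5);u=np.array([np.cos(th),np.sin(th)]);v=np.array([-u[1],u[0]])
print(B)
K=np.array([np.r_[B[:2]+i*.022*u+j*.005*v,z] for i in(-1,1) for j in(-1,1) for z in(.11,.078)])
m=np.vstack([np.hstack([ov(t,"top",K[::2],175,200),ov(t,"top",C,308,195)]),np.hstack([ov(s,"side",K,285,285),ov(s,"side",C,325,170)])])
cv2.imwrite("pics/ov.png",m)
# lid right/left edges (line fits) for yaw
def fit(pts):
    P=np.array([plane("top",p,.066)[:2] for p in pts]);d=cv2.fitLine(P.astype(np.float32),cv2.DIST_HUBER,0,.01,.01).ravel();return np.degrees(np.arctan2(d[1],d[0])),d[2:]
m=g>140
print("left",fit([(np.argmax(m[y,300:370])+300,y) for y in range(145,205,3)]))
print("front",fit([(x,130+np.max(np.nonzero(m[130:225,x]))) for x in range(340,390,3)]))
print("back",fit([(x,130+np.argmax(m[130:225,x])) for x in range(340,380,3)]))
E
```

```text
[ 0.4789 -0.0991  0.08  ]
[0.4961 0.2478 0.11  ]
left (np.float32(0.66855824), array([0.636 , 0.0222], dtype=float32))
front (np.float32(84.17935), array([ 0.5253, -0.121 ], dtype=float32))
back (np.float32(-89.76566), array([ 0.7455, -0.1246], dtype=float32))
```

View pics/ov.png

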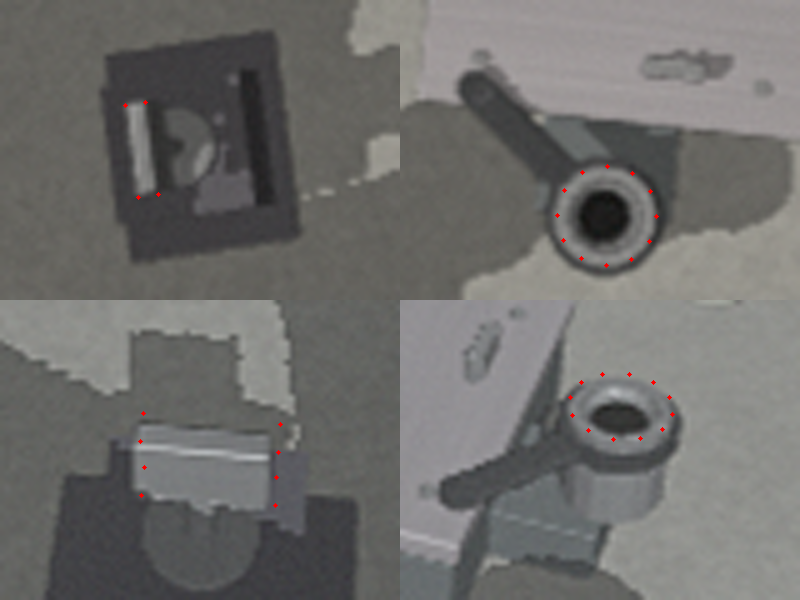

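The red model points match the top view. In the side view they sit about 2 px off, which is camera bias. I'll move above the key and compare again with the gripper in view.

Emit:
{"name": "apply_moves", "arguments": {
  "targets": [
    {"travel":[0,0,0],"roll":-7,"jaw":60},
    {"travel":[0,0,0],"roll":-7,"jaw":60},
    {"travel":[0,0,0],"roll":-7,"jaw":60},
    {"travel":[0,0,0],"roll":-7,"jaw":60},
    {"travel":[0,0,0],"roll":-7.3,"jaw":60}
  ]
}}

```text
clock: 0.6
tool_pos: [0.294, 0.6073, 0.248]
orientation: [179.9, 0.0, 9.8]
force: [0.9, 0.1, 0.6]
opening: 0.0606
gripper_force: 0.0
```

Emit:
{"name": "apply_moves", "arguments": {
  "targets": [
    {"travel":[14,38.7,0],"roll":0,"jaw":60},
    {"travel":[14,38.7,0],"roll":0,"jaw":60},
    {"travel":[14,38.7,0],"roll":0,"jaw":60},
    {"travel":[14,38.7,0],"roll":0,"jaw":60},
    {"travel":[14,38.7,0],"roll":0,"jaw":60},
    {"travel":[14,38.7,0],"roll":0,"jaw":60},
    {"travel":[14,38.7,0],"roll":0,"jaw":60},
    {"travel":[14,38.7,0],"roll":0,"jaw":60},
    {"travel":[14,38.7,0],"roll":0,"jaw":60},
    {"travel":[14,38.7,0],"roll":0,"jaw":60}
  ]
}}

```text
clock: 1.6
tool_pos: [0.4962, 0.2472, 0.2484]
orientation: [180.0, 0.0, 9.5]
force: [0.6, 0.8, -0.2]
opening: 0.0599
gripper_force: 0.0
```

Emit:
{"name": "apply_moves", "arguments": {
  "targets": [
    {"travel":[0,0,30],"roll":0,"jaw":60},
    {"travel":[0,0,30],"roll":0,"jaw":60},
    {"travel":[0,0,30],"roll":0,"jaw":60},
    {"travel":[0,0,0],"roll":0,"jaw":60}
  ]
}}

```text
clock: 2.0
tool_pos: [0.4937, 0.2468, 0.1545]
orientation: [179.8, 0.4, 9.4]
force: [0.1, -0.8, 0.2]
opening: 0.0601
gripper_force: 0.0
```

```bash
cat > look.py <<'E'
from h import *
import sys
o=ctrl.get_obs();p=o["tool_pos"];y=np.radians(o["orientation"][2])
u=np.array([np.cos(y),np.sin(y),0]);v=np.array([np.sin(y),-np.cos(y),0]);w=o["opening"]/2
T=[p+i*.0095*u+j*w*v-[0,0,.022] for i in(-1,1) for j in(-1,1)]
s=ctrl.snapshot("side")[:,:,::-1];t=ctrl.snapshot("top")[:,:,::-1]
def ov(im,n,x,y,C=T):
    cr=cv2.resize(im[y:y+75,x:x+100],(400,300),interpolation=cv2.INTER_CUBIC)
    for q in proj(n,C): cv2.circle(cr,tuple(int(round(a)) for a in ((q+.5)-[x,y])*4),2,(0,0,255),-1)
    return np.clip(cr.astype(float)*1.3,0,255).astype(np.uint8)
a=[int(k) for k in sys.argv[2:6]]
cv2.imwrite(sys.argv[1],np.hstack([ov(t,"top",*a[:2]),ov(s,"side",*a[2:])]));print(p,o["force"],np.array(T)[:,:2])
E
python3 look.py pics/a1.png 160 195 275 265
```

```text
[0.493666   0.2468257  0.15452603] [ 0.11041808 -0.77617342  0.24797723] [[0.47938484 0.27492931]
 [0.48920223 0.2156193 ]
 [0.49812978 0.2780321 ]
 [0.50794717 0.21872209]]
```

View pics/a1.png

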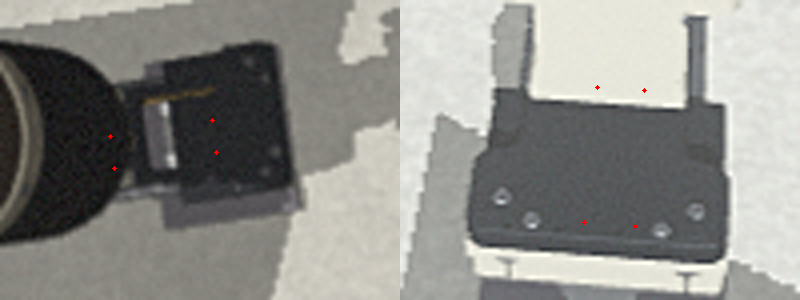

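The side crop is unclear: a dark body with screws and two posts. I need the full frame.

Run:
```python
from h import *
cv2.imwrite("pics/s2.png",ctrl.snapshot("side")[:,:,::-1])
o=ctrl.get_obs();print(o["tool_pos"],o["orientation"],o["joint_pos"],o["qvel"])
```

```text
[0.49649247 0.24933377 0.15977465] [-1.79994258e+02 -6.30808648e-02  9.50280626e+00] [ 4.68838149e+01  1.36891961e+01 -2.15674432e+01  4.13394253e-02
 -5.46897566e+01  5.25951160e+01] [ 0.15239584 -1.05042924  0.70687404 -0.08161877  0.18526611 -0.13322071]
```

View pics/s2.png

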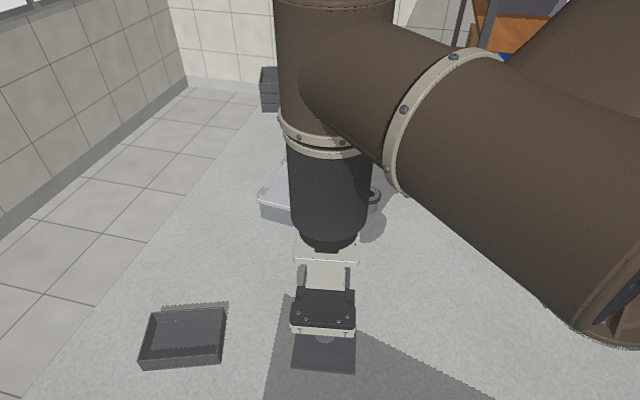

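The side view shows the gripper upright over the key, with the body around (325,310) and the stand below it. I'll descend and grip.

Emit:
{"name": "apply_moves", "arguments": {
  "targets": [
    {"travel":[0,0,20],"roll":0,"jaw":60},
    {"travel":[0,0,20],"roll":0,"jaw":60},
    {"travel":[0,0,19],"roll":0,"jaw":60},
    {"travel":[0,0,0],"roll":0,"jaw":60},
    {"travel":[0,0,0],"roll":0,"jaw":60}
  ]
}}

```text
clock: 2.65
tool_pos: [0.4966, 0.2496, 0.1011]
orientation: [-180.0, -0.1, 9.5]
force: [0.3, -0.5, 0.1]
opening: 0.0599
gripper_force: 0.0
```

Emit:
{"name": "apply_moves", "arguments": {
  "targets": [
    {"travel":[0,0,0],"roll":0,"jaw":30},
    {"travel":[0,0,0],"roll":0,"jaw":20},
    {"travel":[0,0,0],"roll":0,"jaw":14},
    {"travel":[0,0,0],"roll":0,"jaw":11},
    {"travel":[0,0,0],"roll":0,"jaw":10},
    {"travel":[0,0,0],"roll":0,"jaw":5},
    {"travel":[0,0,0],"roll":0,"jaw":0},
    {"travel":[0,0,0],"roll":0,"jaw":0},
    {"travel":[0,0,0],"roll":0,"jaw":0}
  ]
}}

```text
clock: 3.55
tool_pos: [0.4958, 0.2488, 0.0995]
orientation: [180.0, 0.0, 9.5]
force: [0.6, -0.6, -0.8]
opening: 0.0101
gripper_force: 30.0
```

Emit:
{"name": "apply_moves", "arguments": {
  "targets": [
    {"travel":[0,0,-10],"roll":0,"jaw":0},
    {"travel":[0,0,-15],"roll":0,"jaw":0},
    {"travel":[0,0,-15],"roll":0,"jaw":0},
    {"travel":[0,0,-15],"roll":0,"jaw":0},
    {"travel":[0,0,-15],"roll":0,"jaw":0},
    {"travel":[0,0,-15],"roll":0,"jaw":0},
    {"travel":[0,0,-15],"roll":0,"jaw":0},
    {"travel":[0,0,0],"roll":0,"jaw":0}
  ]
}}

```text
clock: 4.35
tool_pos: [0.4969, 0.2496, 0.2022]
orientation: [-179.9, -0.2, 9.5]
force: [-0.0, 0.4, -1.4]
opening: 0.0098
gripper_force: 30.0
```

Emit:
{"name": "apply_moves", "arguments": {
  "targets": [
    {"travel":[-3,13,0],"roll":0,"jaw":0},
    {"travel":[-5,23,0],"roll":0,"jaw":0},
    {"travel":[-6,27,0],"roll":0,"jaw":0},
    {"travel":[-6,27,0],"roll":0,"jaw":0},
    {"travel":[-6,27,0],"roll":0,"jaw":0},
    {"travel":[-6,27,0],"roll":0,"jaw":0},
    {"travel":[-6,27,0],"roll":0,"jaw":0},
    {"travel":[-6,27,0],"roll":0,"jaw":0},
    {"travel":[-6,27,0],"roll":0,"jaw":0},
    {"travel":[-6,27,0],"roll":0,"jaw":0}
  ]
}}

```text
clock: 5.35
tool_pos: [0.4809, -0.0107, 0.1987]
orientation: [180.0, 0.1, 9.5]
force: [-0.1, 0.1, -1.2]
opening: 0.0099
gripper_force: 30.0
```

Emit:
{"name": "apply_moves", "arguments": {
  "targets": [
    {"travel":[-6,27,0],"roll":0,"jaw":0},
    {"travel":[-6,27,0],"roll":0,"jaw":0},
    {"travel":[-4,20,0],"roll":0,"jaw":0},
    {"travel":[-2.5,13,0],"roll":0,"jaw":0},
    {"travel":[0,0,0],"roll":0,"jaw":0},
    {"travel":[0,0,0],"roll":0,"jaw":0},
    {"travel":[0,0,0],"roll":0,"jaw":0}
  ]
}}

```text
clock: 6.05
tool_pos: [0.4781, -0.0973, 0.1994]
orientation: [-180.0, 0.0, 9.5]
force: [0.3, -0.2, -0.8]
opening: 0.0099
gripper_force: 30.0
```

Emit:
{"name": "apply_moves", "arguments": {
  "targets": [
    {"travel":[0,0,0],"roll":6,"jaw":0},
    {"travel":[0,0,0],"roll":7,"jaw":0},
    {"travel":[0,0,0],"roll":7.5,"jaw":0},
    {"travel":[0,0,0],"roll":7.5,"jaw":0},
    {"travel":[0,0,0],"roll":7.5,"jaw":0},
    {"travel":[0,0,0],"roll":7.5,"jaw":0},
    {"travel":[0,0,0],"roll":7.5,"jaw":0},
    {"travel":[0,0,15],"roll":0,"jaw":0},
    {"travel":[0,0,0],"roll":0,"jaw":0},
    {"travel":[0,0,0],"roll":0,"jaw":0}
  ]
}}

```text
clock: 7.05
tool_pos: [0.4781, -0.0973, 0.1846]
orientation: [180.0, 0.0, -40.9]
force: [0.2, -0.3, -0.6]
opening: 0.0098
gripper_force: 30.0
```

Run:
```python
from h import *
o=ctrl.get_obs();p=o["tool_pos"];print(p,o["orientation"],o["force"])
s=ctrl.snapshot("side")[:,:,::-1];t=ctrl.snapshot("top")[:,:,::-1]
def cr(im,n,x,y,C):
    c=cv2.resize(im[y:y+75,x:x+100],(400,300),interpolation=cv2.INTER_CUBIC)
    for q in proj(n,C): cv2.circle(c,tuple(int(round(a)) for a in ((q+.5)-[x,y])*4),1,(0,0,255),-1)
    return c
a=np.linspace(0,6.283,17)
def ring(r,z,c): return np.c_[c[0]+r*np.cos(a),c[1]+r*np.sin(a),0*a+z]
C=np.vstack([ring(.020,p[2]-.084+.035,p),ring(.024,.08,(.479,-.097))])
cv2.imwrite("pics/b.png",np.vstack([np.hstack([cr(t,"top",300,190,C[:0]),cr(s,"side",320,145,C)]),np.hstack([cr(t,"top",300,190,C),cr(s,"side",320,145,C[:0])])]))
```

```text
[ 0.47811227 -0.09731781  0.18459639] [ 1.79961233e+02  2.03834923e-02 -4.09420298e+01] [ 0.18250955 -0.3467528  -0.64237399]Traceback (most recent call last):
  File "<stdin>", line 11, in <module>
  File "<stdin>", line 6, in cr
  File "h.py", line 15, in proj
    return cv2.projectPoints(P,cv2.Rodrigues(W[:3,:3])[0],W[:3,3],c["K"],c["dist_coeffs"])[0][:,0]
           ~~~~~~~~~~~~~~~~~~~~~~~~~~~~~~~~~~~~~~~~~~~~~~~~~~~~~~~~~~~~~~~~~~~~~~~~~~~~~~~~~~^^^^^
TypeError: 'NoneType' object is not subscriptable
```

Run:
```python
from h import *
o=ctrl.get_obs();p=o["tool_pos"];print(p)
s=ctrl.snapshot("side")[:,:,::-1];t=ctrl.snapshot("top")[:,:,::-1]
def cr(im,n,x,y,C):
    c=cv2.resize(im[y:y+75,x:x+100],(400,300),interpolation=cv2.INTER_CUBIC)
    if C is not None:
      for q in proj(n,C): cv2.circle(c,tuple(int(round(a)) for a in ((q+.5)-[x,y])*4),1,(0,0,255),-1)
    return c
a=np.linspace(0,6.283,17)
def ring(r,z,c): return np.c_[c[0]+r*np.cos(a),c[1]+r*np.sin(a),0*a+z]
C=np.vstack([ring(.020,p[2]-.084+.035,p),ring(.024,.08,(.479,-.097))])
cv2.imwrite("pics/b.png",np.vstack([np.hstack([cr(t,"top",300,190,None),cr(s,"side",320,145,C)]),np.hstack([cr(t,"top",300,190,C),cr(s,"side",320,145,None)])]))
```

```text
[ 0.47853558 -0.09746143  0.18508437]
```

View pics/b.png

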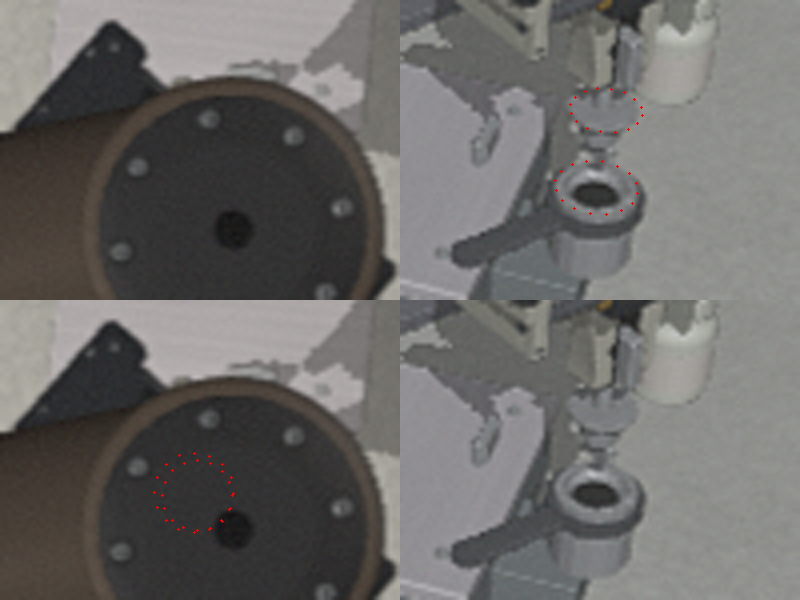

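In the clean lower-right crop the flange is centred at about (604,410) and the lock rim at about (598,490). Both match the projected model within about 1 mm, so I'll insert.

Emit:
{"name": "apply_moves", "arguments": {
  "targets": [
    {"travel":[-0.8,0.6,5],"roll":0,"jaw":0},
    {"travel":[0,0,6],"roll":0,"jaw":0},
    {"travel":[0,0,6],"roll":0,"jaw":0},
    {"travel":[0,0,6],"roll":0,"jaw":0},
    {"travel":[0,0,0],"roll":0,"jaw":0},
    {"travel":[0,0,0],"roll":0,"jaw":0}
  ]
}}

```text
clock: 7.85
tool_pos: [0.4771, -0.0978, 0.1613]
orientation: [180.0, 0.0, -41.0]
force: [-0.2, 0.9, -0.8]
opening: 0.0098
gripper_force: 30.0
```

Emit:
{"name": "apply_moves", "arguments": {
  "targets": [
    {"travel":[0,0,3],"roll":0,"jaw":0},
    {"travel":[0,0,3],"roll":0,"jaw":0},
    {"travel":[0,0,3],"roll":0,"jaw":0},
    {"travel":[0,0,0],"roll":0,"jaw":0},
    {"travel":[0,0,0],"roll":0,"jaw":0}
  ]
}}

```text
clock: 8.35
tool_pos: [0.4771, -0.0977, 0.1524]
orientation: [180.0, 0.0, -41.0]
force: [-1.1, 1.0, -1.8]
opening: 0.0099
gripper_force: 30.0
```

Emit:
{"name": "apply_moves", "arguments": {
  "targets": [
    {"travel":[0,0,1.5],"roll":0,"jaw":0},
    {"travel":[0,0,1.5],"roll":0,"jaw":0},
    {"travel":[0,0,1.5],"roll":0,"jaw":0},
    {"travel":[0,0,0],"roll":0,"jaw":0},
    {"travel":[0,0,0],"roll":0,"jaw":0}
  ]
}}

```text
clock: 8.85
tool_pos: [0.4771, -0.0977, 0.1479]
orientation: [180.0, 0.0, -41.0]
force: [-0.3, 0.4, -0.8]
opening: 0.0097
gripper_force: 30.0
```

Emit:
{"name": "apply_moves", "arguments": {
  "targets": [
    {"travel":[0,0,1.5],"roll":0,"jaw":0},
    {"travel":[0,0,1.5],"roll":0,"jaw":0},
    {"travel":[0,0,0],"roll":0,"jaw":0},
    {"travel":[0,0,0],"roll":0,"jaw":0}
  ]
}}

```text
clock: 9.25
tool_pos: [0.4771, -0.0977, 0.1449]
orientation: [180.0, 0.0, -41.0]
force: [-0.7, -0.0, -1.6]
opening: 0.0103
gripper_force: 30.0
```

Emit:
{"name": "apply_moves", "arguments": {
  "targets": [
    {"travel":[0,0,1],"roll":0,"jaw":0},
    {"travel":[0,0,1],"roll":0,"jaw":0},
    {"travel":[0,0,0],"roll":0,"jaw":0},
    {"travel":[0,0,0],"roll":0,"jaw":0}
  ]
}}

```text
clock: 9.65
tool_pos: [0.4772, -0.0977, 0.1432]
orientation: [-180.0, -0.0, -41.0]
force: [-1.4, 0.4, 1.6]
opening: 0.0093
gripper_force: 30.0
```

Emit:
{"name": "apply_moves", "arguments": {
  "targets": [
    {"travel":[0,0,1.5],"roll":0,"jaw":0},
    {"travel":[0,0,0],"roll":0,"jaw":0},
    {"travel":[0,0,0],"roll":0,"jaw":0}
  ]
}}

```text
clock: 9.95
tool_pos: [0.4772, -0.0977, 0.1416]
orientation: [-180.0, -0.0, -41.0]
force: [-0.1, 1.5, 2.4]
opening: 0.0099
gripper_force: 30.0
```

Emit:
{"name": "apply_moves", "arguments": {
  "targets": [
    {"travel":[0,0,0],"roll":-2,"jaw":0},
    {"travel":[0,0,0],"roll":-2,"jaw":0},
    {"travel":[0,0,0],"roll":0,"jaw":0}
  ]
}}

```text
clock: 10.25
tool_pos: [0.4769, -0.0979, 0.1415]
orientation: [180.0, 0.0, -37.0]
force: [-1.2, -1.1, 2.4]
opening: 0.0096
gripper_force: 30.0
```

Emit:
{"name": "apply_moves", "arguments": {
  "targets": [
    {"travel":[0,0,0],"roll":-2,"jaw":0},
    {"travel":[0,0,0],"roll":-2,"jaw":0},
    {"travel":[0,0,0],"roll":0,"jaw":0}
  ]
}}

```text
clock: 10.55
tool_pos: [0.4769, -0.098, 0.1415]
orientation: [180.0, 0.0, -33.1]
force: [-2.5, -0.7, 2.0]
opening: 0.0099
gripper_force: 30.0
```

Emit:
{"name": "apply_moves", "arguments": {
  "targets": [
    {"travel":[0,0,0],"roll":-2,"jaw":0},
    {"travel":[0,0,0],"roll":-2,"jaw":0},
    {"travel":[0,0,0],"roll":0,"jaw":0}
  ]
}}

```text
clock: 10.85
tool_pos: [0.477, -0.0979, 0.1415]
orientation: [180.0, 0.0, -29.1]
force: [-0.9, -1.6, 2.8]
opening: 0.0095
gripper_force: 30.0
```

Emit:
{"name": "apply_moves", "arguments": {
  "targets": [
    {"travel":[0,0,0],"roll":-2,"jaw":0},
    {"travel":[0,0,0],"roll":-2,"jaw":0},
    {"travel":[0,0,0],"roll":0,"jaw":0}
  ]
}}

```text
clock: 11.15
tool_pos: [0.4774, -0.0976, 0.1414]
orientation: [-180.0, -0.0, -25.1]
force: [-0.3, -0.1, -0.9]
opening: 0.0098
gripper_force: 30.0
```

Emit:
{"name": "apply_moves", "arguments": {
  "targets": [
    {"travel":[0,0,0],"roll":-2,"jaw":0},
    {"travel":[0,0,1],"roll":0,"jaw":0},
    {"travel":[0,0,1],"roll":0,"jaw":0},
    {"travel":[0,0,1],"roll":0,"jaw":0},
    {"travel":[0,0,0],"roll":0,"jaw":0},
    {"travel":[0,0,0],"roll":0,"jaw":0}
  ]
}}

```text
clock: 11.75
tool_pos: [0.4771, -0.0977, 0.1385]
orientation: [180.0, 0.0, -23.1]
force: [-0.3, -0.1, -0.3]
opening: 0.0098
gripper_force: 30.0
```

Emit:
{"name": "apply_moves", "arguments": {
  "targets": [
    {"travel":[0,0,1],"roll":0,"jaw":0},
    {"travel":[0,0,1],"roll":0,"jaw":0},
    {"travel":[0,0,0],"roll":0,"jaw":0},
    {"travel":[0,0,0],"roll":0,"jaw":0}
  ]
}}

```text
clock: 12.15
tool_pos: [0.4771, -0.0977, 0.1365]
orientation: [180.0, 0.0, -23.0]
force: [0.3, -0.4, -1.0]
opening: 0.0098
gripper_force: 30.0
```

Emit:
{"name": "apply_moves", "arguments": {
  "targets": [
    {"travel":[0,0,1],"roll":0,"jaw":0},
    {"travel":[0,0,1],"roll":0,"jaw":0},
    {"travel":[0,0,1],"roll":0,"jaw":0},
    {"travel":[0,0,0],"roll":0,"jaw":0},
    {"travel":[0,0,0],"roll":0,"jaw":0}
  ]
}}

```text
clock: 12.65
tool_pos: [0.4771, -0.0977, 0.1335]
orientation: [180.0, 0.0, -23.0]
force: [0.5, -0.0, -0.3]
opening: 0.0095
gripper_force: 30.0
```

Emit:
{"name": "apply_moves", "arguments": {
  "targets": [
    {"travel":[0,0,1],"roll":0,"jaw":0},
    {"travel":[0,0,0],"roll":0,"jaw":0},
    {"travel":[0,0,0],"roll":0,"jaw":0}
  ]
}}

```text
clock: 12.95
tool_pos: [0.4772, -0.0977, 0.1325]
orientation: [180.0, 0.0, -23.0]
force: [0.1, 0.7, -1.3]
opening: 0.0099
gripper_force: 30.0
```

Emit:
{"name": "apply_moves", "arguments": {
  "targets": [
    {"travel":[0,0,1],"roll":0,"jaw":0},
    {"travel":[0,0,0],"roll":0,"jaw":0},
    {"travel":[0,0,0],"roll":0,"jaw":0}
  ]
}}

```text
clock: 13.25
tool_pos: [0.4773, -0.0977, 0.1317]
orientation: [-180.0, -0.0, -23.0]
force: [-0.5, 1.1, 0.3]
opening: 0.0094
gripper_force: 30.0
```

```bash
python3 -c "
from plant import ctrl
o=ctrl.get_obs();print(o['tool_pos'],o['force'],o['moment'])"
```

```text
[ 0.47726476 -0.09771004  0.13170835] [-0.54486023  1.07073861  0.33398592] [ 0.06252585  0.20863599 -0.00717237]
```

Emit:
{"name": "apply_moves", "arguments": {
  "targets": [
    {"travel":[0,0,1],"roll":0,"jaw":0},
    {"travel":[0,0,0],"roll":0,"jaw":0},
    {"travel":[0,0,0],"roll":0,"jaw":0}
  ]
}}

```text
clock: 13.55
tool_pos: [0.4772, -0.0977, 0.1306]
orientation: [-180.0, -0.0, -23.0]
force: [-1.3, -0.6, 1.4]
opening: 0.0097
gripper_force: 30.0
```

Emit:
{"name": "apply_moves", "arguments": {
  "targets": [
    {"travel":[0,0,0],"roll":3,"jaw":0},
    {"travel":[0,0,0],"roll":3,"jaw":0},
    {"travel":[0,0,0],"roll":3,"jaw":0},
    {"travel":[0,0,0],"roll":3,"jaw":0},
    {"travel":[0,0,0],"roll":3,"jaw":0},
    {"travel":[0,0,0],"roll":3,"jaw":0},
    {"travel":[0,0,0],"roll":3,"jaw":0},
    {"travel":[0,0,0],"roll":3,"jaw":0},
    {"travel":[0,0,0],"roll":0,"jaw":0}
  ]
}}

```text
clock: 14.45
tool_pos: [0.4777, -0.0974, 0.1307]
orientation: [-179.9, -0.0, -47.1]
force: [0.3, 2.2, 1.3]
opening: 0.0099
gripper_force: 30.0
```

```bash
cat > q.py <<'E'
from plant import ctrl
o=ctrl.get_obs();print(o['tool_pos'].round(4),o['orientation'].round(1),o['force'].round(1),o['moment'].round(3),o['joint_pos'].round(0))
E
python3 q.py
```

```text
[ 0.4777 -0.0974  0.1307] [-179.9   -0.   -47.1] [0.3 2.2 1.3] [ 1.011 -0.079  0.034] [ 12.   9. -32.  -0. -49.  31.]
```

Emit:
{"name": "apply_moves", "arguments": {
  "targets": [
    {"travel":[0,0,0],"roll":3,"jaw":0},
    {"travel":[0,0,0],"roll":3,"jaw":0},
    {"travel":[0,0,0],"roll":3,"jaw":0},
    {"travel":[0,0,0],"roll":3,"jaw":0},
    {"travel":[0,0,0],"roll":3,"jaw":0},
    {"travel":[0,0,0],"roll":3,"jaw":0},
    {"travel":[0,0,0],"roll":0,"jaw":0},
    {"travel":[0,0,0],"roll":0,"jaw":0}
  ]
}}

```text
clock: 15.25
tool_pos: [0.4778, -0.0973, 0.1308]
orientation: [-179.9, -0.0, -64.9]
force: [0.6, 5.0, 2.1]
opening: 0.0103
gripper_force: 30.0
```

```bash
python3 q.py
```

```text
[ 0.4778 -0.0973  0.1308] [-179.9   -0.   -64.9] [0.6 5.  2.1] [ 1.952 -0.553  0.092] [ 12.   9. -32.  -0. -49.  13.]
```

Emit:
{"name": "apply_moves", "arguments": {
  "targets": [
    {"travel":[-0.5,-0.25,0],"roll":0,"jaw":0},
    {"travel":[0,0,0],"roll":0,"jaw":0},
    {"travel":[0,0,0],"roll":0,"jaw":0}
  ]
}}

```text
clock: 15.55
tool_pos: [0.4777, -0.0972, 0.1308]
orientation: [-179.9, -0.0, -65.0]
force: [2.5, 2.4, 1.9]
opening: 0.0099
gripper_force: 30.0
```

```bash
python3 q.py
```

```text
[ 0.4777 -0.0972  0.1308] [-179.9   -0.   -65. ] [2.5 2.4 1.9] [ 1.096 -1.192  0.101] [ 12.   9. -32.   0. -49.  13.]
```

Emit:
{"name": "apply_moves", "arguments": {
  "targets": [
    {"travel":[-0.15,-0.6,0],"roll":0,"jaw":0},
    {"travel":[0,0,0],"roll":3,"jaw":0},
    {"travel":[0,0,0],"roll":3,"jaw":0},
    {"travel":[0,0,0],"roll":2,"jaw":0},
    {"travel":[0,0,0],"roll":0,"jaw":0},
    {"travel":[0,0,0],"roll":0,"jaw":0}
  ]
}}

```text
clock: 16.15
tool_pos: [0.4779, -0.097, 0.1307]
orientation: [-180.0, -0.0, -73.0]
force: [3.6, -0.1, 1.5]
opening: 0.01
gripper_force: 30.0
```

```bash
python3 q.py
```

```text
[ 0.4779 -0.097   0.1307] [-180.   -0.  -73.] [ 3.6 -0.1  1.5] [ 0.024 -1.246  0.067] [ 12.  10. -32.   0. -49.   5.]
```

Emit:
{"name": "apply_moves", "arguments": {
  "targets": [
    {"travel":[0.2,-0.7,0],"roll":0,"jaw":0},
    {"travel":[0,0,0],"roll":3,"jaw":0},
    {"travel":[0,0,0],"roll":3,"jaw":0},
    {"travel":[0,0,0],"roll":2,"jaw":0},
    {"travel":[0,0,0],"roll":0,"jaw":0},
    {"travel":[0,0,0],"roll":0,"jaw":0}
  ]
}}

```text
clock: 16.75
tool_pos: [0.4782, -0.0969, 0.1305]
orientation: [180.0, -0.0, -81.0]
force: [1.9, 0.3, 1.7]
opening: 0.0102
gripper_force: 30.0
```

```bash
python3 q.py
python3 - <<'E'
from h import *
s=ctrl.snapshot("side")[:,:,::-1]
cv2.imwrite("pics/c.png",cv2.resize(s[140:215,300:420],(800,500),interpolation=cv2.INTER_CUBIC))
E
```

```text
[ 0.4782 -0.0969  0.1305] [180.  -0. -81.] [1.9 0.3 1.7] [-0.1   -0.843  0.045] [ 12.  10. -32.   0. -49.  -3.]
```

View pics/c.png

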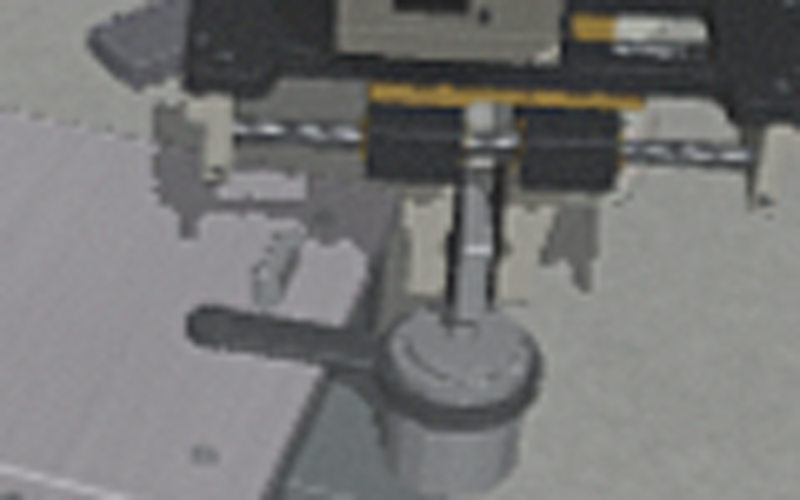

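The tongue tip is now at about (195,326) in the crop. It is nearly across the lid, just short of the lug at (275,270).

```bash
cat > tg.py <<'E'
from h import *
# tongue dark pixels over lid in side view -> angle, via distance band 50-90 mm from the lock
def tongue():
    s=ctrl.snapshot("side").astype(float).mean(2)
    L=np.array([.4785,-.0965]);best=[]
    for a in np.radians(np.arange(-30,70,1.)):
        P=[np.r_[L+r*np.array([np.cos(a),np.sin(a)]),.074] for r in np.arange(.055,.088,.003)]
        q=proj("side",P);best.append(cv2.remap(s.astype(np.float32),q[:,0].astype(np.float32)[None],q[:,1].astype(np.float32)[None],1).mean())
    b=np.array(best);i=b<(b.min()+np.median(b))/2
    print("tongue world deg",np.arange(-30,70,1.)[i])
if __name__=="__main__":tongue()
E
python3 tg.py
```

```text
tongue world deg [-4. -3. -2. -1.  0.  1.  2.  3.  4.  5.  6.  7.  8.  9. 10. 11.]
```

Emit:
{"name": "apply_moves", "arguments": {
  "targets": [
    {"travel":[0.05,-0.4,0],"roll":0,"jaw":0},
    {"travel":[0,0,0],"roll":2,"jaw":0},
    {"travel":[0,0,0],"roll":2,"jaw":0},
    {"travel":[0,0,0],"roll":0,"jaw":0},
    {"travel":[0,0,0],"roll":0,"jaw":0}
  ]
}}

```text
clock: 17.35
tool_pos: [0.4784, -0.0968, 0.1304]
orientation: [180.0, -0.0, -85.0]
force: [1.7, -1.0, 2.3]
opening: 0.0097
gripper_force: 30.0
```

```bash
python3 q.py; python3 tg.py
```

```text
[ 0.4784 -0.0968  0.1304] [180.  -0. -85.] [ 1.7 -1.   2.3] [-0.135 -0.293  0.058] [ 12.  10. -32.  -0. -49.  -7.]
tongue world deg [-9. -8. -7. -6. -5. -4. -3. -2. -1.  0.  1.  2.  3.  4.  5.  6.  7.]
```

Emit:
{"name": "apply_moves", "arguments": {
  "targets": [
    {"travel":[0,-0.3,0],"roll":2,"jaw":0},
    {"travel":[0,0,0],"roll":2,"jaw":0},
    {"travel":[0,0,0],"roll":0,"jaw":0},
    {"travel":[0,0,0],"roll":0,"jaw":0}
  ]
}}

```text
clock: 17.8
tool_pos: [0.4786, -0.0968, 0.1304]
orientation: [179.9, -0.0, -89.0]
force: [-0.9, 0.0, 1.9]
opening: 0.0098
gripper_force: 30.0
```

```bash
python3 q.py; python3 tg.py
```

```text
[ 0.4786 -0.0968  0.1304] [179.9  -0.  -89. ] [-0.9  0.   1.9] [-0.227  0.169  0.08 ] [ 12.  10. -32.  -0. -49. -11.]
tongue world deg [-10.  -9.  -8.  -7.  -6.  -5.  -4.  -3.  -2.  -1.   0.   1.   2.   3.
   4.   5.]
```

Emit:
{"name": "apply_moves", "arguments": {
  "targets": [
    {"travel":[0,0,0],"roll":2,"jaw":0},
    {"travel":[0,0,0],"roll":2,"jaw":0},
    {"travel":[0,0,0],"roll":0,"jaw":0},
    {"travel":[0,0,0],"roll":0,"jaw":0}
  ]
}}

```text
clock: 18.25
tool_pos: [0.4787, -0.0968, 0.1304]
orientation: [180.0, -0.0, -92.9]
force: [-1.4, -0.4, 1.8]
opening: 0.0098
gripper_force: 30.0
```

```bash
python3 q.py; python3 tg.py
```

```text
[ 0.4787 -0.0968  0.1304] [180.   -0.  -92.9] [-1.4 -0.4  1.8] [-0.416  0.415  0.17 ] [ 12.  10. -32.  -0. -49. -15.]
tongue world deg [-11. -10.  -9.  -8.  -7.  -6.  -5.  -4.  -3.  -2.  -1.   0.   1.   2.
   3.   4.   5.]
```

Mz rose from 0.08 to 0.17 N m while the tongue stood still at about -3° in the world frame. That slope is the buffer spring, so the tongue is at its stop. I'll ease the torque and push, then let go.

Emit:
{"name": "apply_moves", "arguments": {
  "targets": [
    {"travel":[0,0,-0.5],"roll":-2,"jaw":0},
    {"travel":[0,0,-0.5],"roll":-2,"jaw":0},
    {"travel":[0,0,0],"roll":-1.5,"jaw":0},
    {"travel":[0,0,0],"roll":0,"jaw":0},
    {"travel":[0,0,0],"roll":0,"jaw":0}
  ]
}}

```text
clock: 18.8
tool_pos: [0.4787, -0.0968, 0.1314]
orientation: [180.0, -0.0, -87.6]
force: [-1.9, -1.9, 1.6]
opening: 0.0096
gripper_force: 30.0
```

```bash
python3 q.py; python3 tg.py
```

```text
[ 0.4787 -0.0968  0.1314] [180.   -0.  -87.6] [-1.9 -1.9  1.6] [-0.358  0.796  0.048] [ 12.  10. -32.  -0. -49.  -9.]
tongue world deg [-11. -10.  -9.  -8.  -7.  -6.  -5.  -4.  -3.  -2.  -1.   0.   1.   2.
   3.   4.   5.]
```

Emit:
{"name": "apply_moves", "arguments": {
  "targets": [
    {"travel":[0,0,0],"roll":0,"jaw":14},
    {"travel":[0,0,0],"roll":0,"jaw":20},
    {"travel":[0,0,0],"roll":0,"jaw":30},
    {"travel":[0,0,0],"roll":0,"jaw":40},
    {"travel":[0,0,0],"roll":0,"jaw":40},
    {"travel":[0,0,0],"roll":0,"jaw":40}
  ]
}}

```text
clock: 19.45
tool_pos: [0.4791, -0.0967, 0.1316]
orientation: [-180.0, 0.0, -87.5]
force: [0.3, 0.2, -0.9]
opening: 0.0391
gripper_force: 0.0
```

Emit:
{"name": "apply_moves", "arguments": {
  "targets": [
    {"travel":[0,0,-10],"roll":0,"jaw":40},
    {"travel":[0,0,-15],"roll":0,"jaw":40},
    {"travel":[0,0,-20],"roll":0,"jaw":40},
    {"travel":[0,0,-20],"roll":0,"jaw":40},
    {"travel":[0,0,-20],"roll":0,"jaw":40},
    {"travel":[0,0,-15],"roll":0,"jaw":40},
    {"travel":[0,0,0],"roll":0,"jaw":40},
    {"travel":[0,0,0],"roll":0,"jaw":40}
  ]
}}

```text
clock: 20.25
tool_pos: [0.479, -0.0966, 0.2319]
orientation: [-179.9, 0.0, -87.5]
force: [-0.1, -0.7, 0.1]
opening: 0.04
gripper_force: 0.0
```

```bash
python3 q.py; python3 tg.py
python3 - <<'E'
from h import *
s=ctrl.snapshot("side")[:,:,::-1]
cv2.imwrite("pics/d.png",cv2.resize(s[140:215,300:420],(800,500),interpolation=cv2.INTER_CUBIC))
E
```

```text
[ 0.479  -0.0966  0.2319] [-179.9    0.   -87.5] [-0.1 -0.7  0.1] [ 0.051  0.002 -0.018] [ 12.   3. -24.  -0. -63.  -9.]
tongue world deg [-11. -10.  -9.  -8.  -7.  -6.  -5.  -4.  -3.  -2.  -1.   0.   1.   2.
   3.   4.   5.]
```

View pics/d.png

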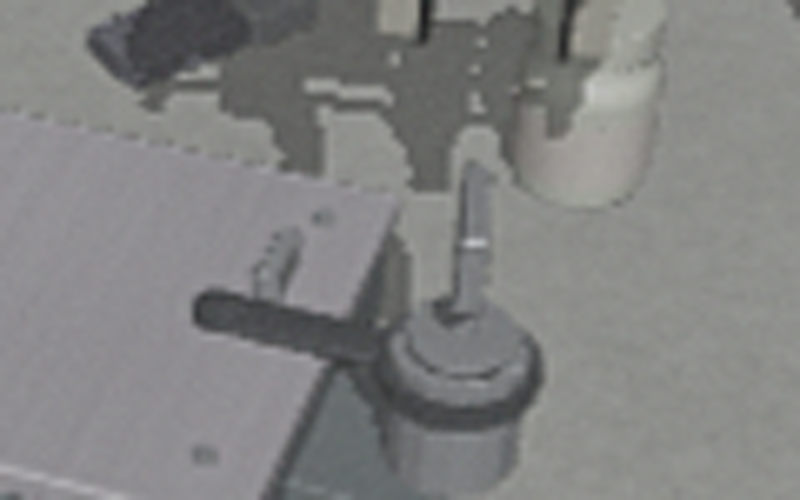

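The tongue lies beside the lug, with its tip at about (205,308) and the lug at (275,265). The key stands home and free at about (475,240).

```bash
python3 -c "
from plant import ctrl
print(ctrl.close_job())"
```

```text
the job is handed in; nothing more can be done
None
```

The key was pushed home before turning, the tongue is at its stop beside the lug, the key is left standing free in the lock, and the job was handed in at about 20 s with no verdict returned.

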